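# Hold the slide viewer's cover open under a cleared lamp

## Robot

A 6-joint arm with a two-finger parallel gripper is mounted at the origin on the work surface. World frame = base frame: x ahead of the robot, y to its left, z up, the work surface at z = 0. Lengths are in m, angles in rad, forces in N, time in s.
With the tool pointing down it reaches from about 0.325 to 0.9 m from the base axis. Payload 6.1 kg.
Tool frame: the origin (TCP) lies at the very end of the fingers, on their centre line; the grasp point (between the pads) lies 19 mm behind it (robot.hold_point_z is the distance from the TCP to the grasp point, in m); y points along the fingers, z is the direction in which the jaws open and shut, and the axes are right-handed (so a half turn about y gives the same grasp; the last joint's range is limited). The gripper opens to 87 mm and grips with 3 to 60 N. Pads are 19 mm wide; open, the fingers measure 117 mm over their backs; the gripper's body (75 mm by 190 mm) begins 51 mm behind the grasp point.
Start: joints at [1.056, 0.22, 1.526, -0, 1.395, -0.126], TCP at [0.237, 0.578, 0.223] pointing down, gripper open.
Joint ranges: [-2.98, 2.98], [-0.91, 2.08], [0.09, 2.57], [-1.24, 4.39], [0.2, 2.65], [-2.68, 2.68]. Speed limits (rad/s): [2.57, 2.57, 3.01, 3.14, 3.14, 3.14].

## Interface

Orientations are given as a unit quaternion [w, x, y, z].
In Python, from workcell import observe, imaging, robot gives the robot as it stands. The module is installed in compiled form; this text tells all that it offers.
- The arm moves only by the tool send_rows, never from a script. Its argument "plan" is a list of rows, each an object with "xyz": the shift along the tool's x, y, z in units of 50 mm (1.0 is 50 mm), a list of three; "twist": the turn, a rotation vector about the tool's x, y, z in units of 6 degrees (1.0 is 6 degrees), a list of three; "jaw": the opening, from 0 (shut) to 1 (fully open). A call has 1 to 20 rows; each row shifts and turns the commanded pose from where the row before left it, along the tool's axes as they then stand; what a row does not reach is not made up. A row lasts 1/8 s, in which the tool goes at most 62.5 mm and 10.7 degrees, less where a joint would pass 70% of its speed; a pose out of reach is approached as far as the arm can. A call is refused whole if a number of a shift passes 1 or a number of a turn 1, either way. A call with a gripper value outside its range is refused whole. The fingers move at their own pace and stop on an object; "squeeze" is the grip in N (left out, the last holds). Time passes only in rows, so rows that do not move let the fingers close. It gives the time, the measured TCP pose, the force and the opening at its end, in the units of the state.
- observe(): the state, without advancing time (a new reading comes with each control period).
- imaging.capture(name): name is "scene" or "top" or "wrist"; returns a dict with "image" (480x640x3 uint8, red, green, blue), "camera_matrix" (3x3 intrinsics, pixels), "world_to_cam" (4x4, takes a point from world to camera coordinates). Camera axes: x right, y down, z forward; pixel columns grow to the right and rows downward; lengths in m; the calibration is good to about 2 mm. A picture is of the moment at which its call begins. There is no depth.
- robot.finish_job(): hands the job in, once; it reports no verdict.
The state is a dict: "clock": time; "joint_pos": joint angles; "joint_velocities": joint speeds; "joint_torque": joint torques, N m; "eef_pos": TCP position; "tcp_rot": TCP orientation; "ft_force": force on the tool from outside, world axes, zero at the start; "torque": the same for the moment, N m; "finger_gap": finger opening in m.
Only numpy, scipy, OpenCV 4.12 (cv2) and the standard library are available. Lean on these libraries where they do the work, as an engineer would, in place of code of your own. Each camera call takes 0.05 s, during which the arm holds its last target.

## Task

Swing the bench lamp's arm round to the left as the robot sees it, away from the slide viewer, so that no part of it is over the viewer any more; only then lift the viewer's amber cover by its bar handle and hold it open at 45 degrees, give or take 5, so that a pupil can reach in to the slides. The cover falls shut by itself, so finish while still holding it there; leave the lamp clear and do not disturb the basket, jar, bottle and slide box standing around.

Things in the scene. Friction and masses are not known exactly. Their poses are not given: they have to be found in the camera images.
- viewer: Slide viewer: white flat light box fixed to the bench, 240 (x) x 220 (y) x 60 mm high. Origin: centre of its underside, on the bench. Its x axis runs from its front edge (bar handle, robot's side) to its back edge (hinge), y to its left, z up.
- cover (a joint): Hinge angle of the amber cover, rad: 0 shut (level), positive as its front edge rises, 0.785 is 45 degrees, stop at 1.35. The cover is a flat amber panel in a black frame, 222 x 210 mm, about 0.3 kg, lying on the viewer with its top 75 mm above the bench; it turns freely and falls shut from any angle.
- cover_hinge (a point): Middle of the cover's hinge line at the viewer's back edge, 66 mm above the bench; the line runs along the viewer's y axis. The axes are the viewer's.
- cover_bar (a point): Middle of the cover's handle: steel bar 10 mm thick, 110 mm long, along the viewer's y axis, on a leg at each end. Shut, it is 205 mm in front of the hinge line and 45 mm above it (its centre 36 mm above the cover, 17 mm behind the panel's front edge). At 45 degrees it is 113 mm in front of and 177 mm above the hinge line. Axes turn with the cover: y along the bar, z out of the panel.
- lamp_arm (a joint): Angle of the lamp's arm about its post, rad: 0 when it points straight to the viewer's front (against the viewer's x axis), negative over the viewer (starts -0.75 to -0.35), positive as it swings to the viewer's left; from 0.13 on no part of it is over the viewer; stops at -1.0 and 1.2. It swings level with slight friction (about 1 N at the stud) and stays where it is left.
- lamp_pivot (a point): On the axis of the lamp's fixed post behind the viewer's back left corner, 200 mm above the bench (foot 90 mm wide; hub on top 36 mm wide, up to 214 mm). From it reaches the arm, a grey bar 18 mm wide, 191 to 205 mm above the bench; its round lamp head, 90 mm in diameter, is centred 240 mm from the axis, 174 to 206 mm above the bench.
- lamp_stud (a point): Grip stud on the lamp's arm: upright round steel pin, 16 mm in diameter, standing on the arm from 205 to 255 mm above the bench, 160 mm from the post's axis. This point is on the pin's axis, 232 mm above the bench. Axes of the arm: x from the lamp head to the post, z up.
- basket: Bystander: loose pale green open basket, 150 x 200 x 65 mm. Origin: centre of its underside.
- stain_jar: Bystander: loose open glass staining jar, 90 x 70 x 75 mm. Origin: centre of its underside.
- dropper: Bystander: loose small amber bottle, 40 mm in diameter, 85 mm high. Origin: centre of its underside.
- slide_box: Bystander: loose closed grey slide box, 100 x 80 x 32 mm. Origin: centre of its underside.

How it is judged:
By the outcome, as a careful person would: the job done as asked, in the order asked, and still so for the second after the job is handed in, while the arm keeps its last pose, push and grip.
It also fails if it takes over 54 s, if anything falls off the work surface, if the arm or the gripper's body presses on something with over 40 N, if the wrist force passes 120 N, or if a joint passes its speed limit or range.

## Working session

There is one attempt and no reset: what is moved stays moved. The work goes in short steps, Python scripts to look and compute and a tool call to move; the robot and the scene stay as the last step left them, time stands still between calls to the robot, and variables do not carry over. Pictures are saved under pics/ and viewed, and the job is handed in when it is done.

Besides the shell and the picture viewer there is one more tool, called after "Request:" in YAML: its name, and indented under it one key for each argument. send_rows: Moves the arm, as the interface text tells. Its arguments: {"type":"object","properties":{"plan":{"type":"array"},"squeeze":{"type":"number"}},"required":["plan"]}

```bash
mkdir -p pics; python3 - <<'E'
from workcell import observe, imaging, robot
import cv2, numpy as np, pickle
s=observe(); print({k:np.round(v,3).tolist() for k,v in s.items()}, robot.hold_point_z)
d={}
for n in ["scene","top"]:
    c=imaging.capture(n); d[n]=c
    cv2.imwrite(f"pics/{n}0.png",c["image"][:,:,::-1]); print(n,c["camera_matrix"].round(1).tolist(),c["world_to_cam"].round(3).tolist())
pickle.dump(d,open("c0.pkl","wb"))
E
```

```text
{'clock': 0.0, 'joint_pos': [1.056, 0.221, 1.528, -0.0, 1.395, -0.126], 'joint_velocities': [0.0, -0.001, -0.001, 0.002, -0.001, -0.001], 'joint_torque': [0.001, -49.461, -38.737, 0.07, 0.057, -0.0], 'eef_pos': [0.237, 0.578, 0.221], 'tcp_rot': [-0.693, 0.694, -0.137, 0.136], 'ft_force': [-0.206, -0.338, -0.744], 'torque': [-0.024, 0.028, -0.019], 'finger_gap': 0.087} 0.0187
scene [[500.5, 0.0, 323.9], [0.0, 500.5, 230.9], [0.0, 0.0, 1.0]] [[-0.722, 0.692, -0.004, 0.425], [0.542, 0.561, -0.625, -0.211], [-0.431, -0.453, -0.78, 1.459], [0.0, 0.0, 0.0, 1.0]]
top [[433.0, 0.0, 318.5], [0.0, 433.0, 239.5], [0.0, 0.0, 1.0]] [[-0.018, -1.0, 0.008, 0.018], [-0.997, 0.018, -0.076, 0.606], [0.076, -0.009, -0.997, 1.229], [0.0, 0.0, 0.0, 1.0]]
```

View pics/scene0.png

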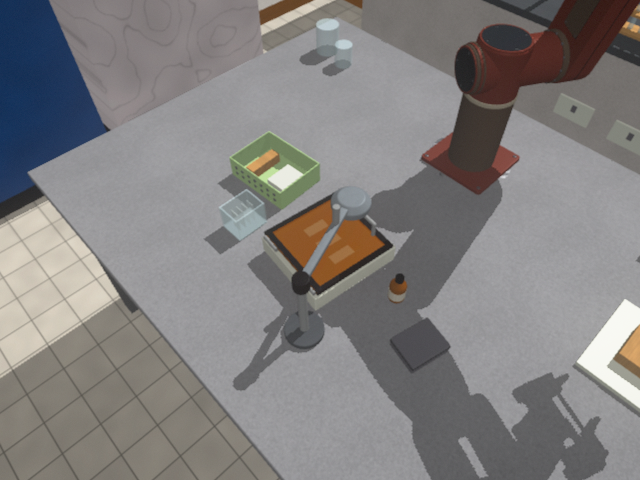

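View pics/top0.png

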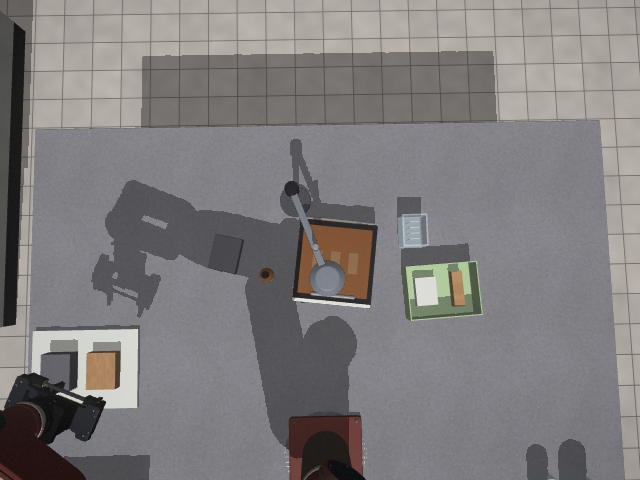

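The scene view shows the lamp post at (303,283), its head at (351,203) over the viewer's cover, and the bystanders around it. In the top view the hub is at (292,188), the head at (327,278), and the bar is near (332,295). I'll enlarge these areas next.

```bash
python3 - <<'E'
import cv2
a=cv2.imread("pics/scene0.png")[170:320,230:420]; cv2.imwrite("pics/s_crop.png",cv2.resize(a,None,fx=4,fy=4,interpolation=cv2.INTER_CUBIC))
a=cv2.imread("pics/top0.png")[175:315,250:410]; cv2.imwrite("pics/t_crop.png",cv2.resize(a,None,fx=4,fy=4,interpolation=cv2.INTER_CUBIC))
E
```

```text
(no output)
```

View pics/s_crop.png

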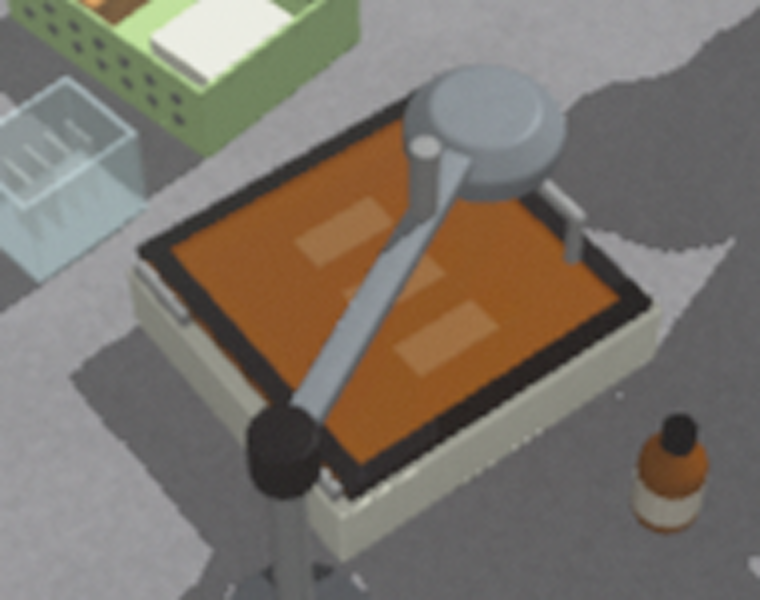

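View pics/t_crop.png

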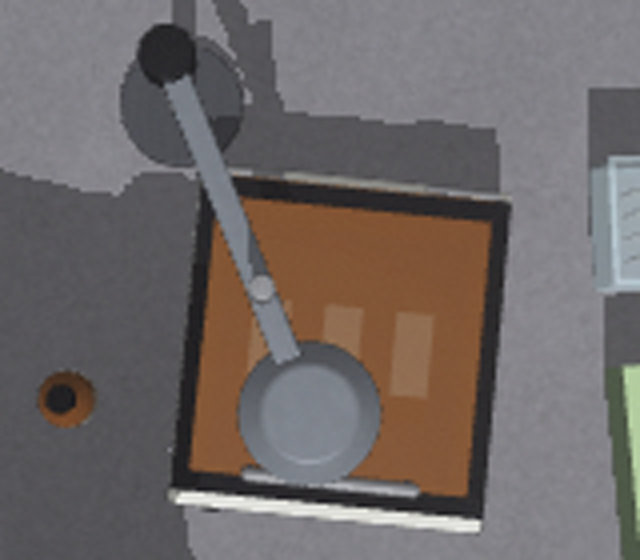

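```bash
cat > h.py <<'E'
import numpy as np, pickle, cv2
def tri(obs):
    A=[]
    for c,p in obs:
        P=c["camera_matrix"]@c["world_to_cam"][:3]
        A+= [p[0]*P[2]-P[0], p[1]*P[2]-P[1]]
    X=np.linalg.svd(np.array(A))[2][-1]; X=X[:3]/X[3]
    err=[proj(c,X)-np.array(p) for c,p in obs]
    return X,np.abs(err).max()
def proj(c,X):
    q=c["world_to_cam"]@np.append(X,1); q=c["camera_matrix"]@q[:3]; return q[:2]/q[2]
def onz(c,p,z):
    K,W=c["camera_matrix"],c["world_to_cam"]; R,t=W[:3,:3],W[:3,3]
    d=R.T@np.linalg.inv(K)@np.array([p[0],p[1],1]); o=-R.T@t
    return o+d*(z-o[2])/d[2]
E
python3 - <<'E'
from h import *
d=pickle.load(open("c0.pkl","rb")); S,T=d["scene"],d["top"]
s=lambda x,y:((x+.5)/4-.5+230,(y+.5)/4-.5+170)
t=lambda x,y:((x+.5)/4-.5+250,(y+.5)/4-.5+175)
for n,a,b in [("studtop",(425,147),(262,288)),("hub",(284,422),(167,50)),("BL",(352,495),(206,182)),("BR",(140,250),(511,203)),("FL",(652,302),(174,488)),("head",(485,115),(308,415)),("barL",(578,213),(245,473))]:
    X,e=tri([(S,s(*a)),(T,t(*b))]); print(n,X.round(4),round(e,2))
for n,b,z in [("BL",(206,182),.075),("BR",(511,203),.075),("FL",(174,488),.075),("FR",(480,516),.075),("barL",(243,475),.115),("barR",(420,492),.115),("stud",(262,288),.255),("hub",(167,50),.214),("head",(309,413),.206),("dropper",(61,399),.085)]:
    print(n,onz(T,t(*b),z).round(4))
print("slidebox",[onz(T,p,.032).round(3).tolist() for p in [(214,235),(243,239),(237,273),(208,265)]])
print("basket",[onz(T,p,.065).round(3).tolist() for p in [(402,264),(478,262),(481,315),(407,320)]])
E
```

```text
studtop [0.5714 0.0174 0.2521] 0.19
hub [0.7204 0.0735 0.2193] 0.45
BL [0.6589 0.0542 0.0617] 0.3
BR [ 0.6375 -0.1566  0.0698] 0.59
FL [0.4445 0.0815 0.0671] 0.59
head [ 0.4961 -0.0102  0.1969] 0.06
barL [0.4571 0.0306 0.1155] 0.12
BL [0.6567 0.0544 0.075 ]
BR [ 0.6383 -0.1572  0.075 ]
FL [0.4461 0.0796 0.075 ]
FR [ 0.4231 -0.1297  0.075 ]
barL [0.456  0.0317 0.115 ]
barR [ 0.4426 -0.0854  0.115 ]
stud [0.5716 0.017  0.255 ]
hub [0.7222 0.073  0.214 ]
head [ 0.4973 -0.0104  0.206 ]
dropper [0.5084 0.1552 0.085 ]
slidebox [[0.623, 0.306, 0.032], [0.61, 0.223, 0.032], [0.514, 0.241, 0.032], [0.538, 0.323, 0.032]]
basket [[0.53, -0.224, 0.065], [0.532, -0.437, 0.065], [0.385, -0.438, 0.065], [0.376, -0.233, 0.065]]
```

```bash
cat >> h.py <<'E'
from scipy.spatial.transform import Rotation as R
def pose():
    from workcell import observe
    s=observe(); q=s["tcp_rot"]; return np.array(s["eef_pos"]),R.from_quat([q[1],q[2],q[3],q[0]]).as_matrix(),s
def go(p,M=None):
    # total shift (units, current tool axes; after-turn axes) and turn
    x,C,s=pose(); M=C if M is None else M
    rv=R.from_matrix(C.T@M).as_rotvec()
    print("shift(now axes)",((p-x)@C/.05).round(2),"shift(target axes)",((p-x)@M/.05).round(2),"turn",(np.degrees(rv)/6).round(2))
E
python3 - <<'E'
from h import *
x,C,s=pose(); print(x.round(4),"\n",C.round(3))
# tool-down frame: y=-z world ; jaw z at bearing b
def down(b):
    z=np.array([np.cos(b),np.sin(b),0]); y=np.array([0,0,-1.]); return np.stack([np.cross(y,z),y,z],1)
for b in (80,-100,-6,174): print(b); go(np.array([.5716,.017,.30]),down(np.radians(b)))
E
```

```text
[0.2367 0.5779 0.2215] 
 [[ 0.925 -0.001  0.379]
 [-0.379 -0.002  0.925]
 [-0.    -1.    -0.002]]
80
shift(now axes) [10.45 -1.56 -7.84] shift(target axes) [ 8.55 -1.57 -9.88] turn [ 0.02 -2.05 -0.  ]
-100
shift(now axes) [10.45 -1.56 -7.84] shift(target axes) [-8.55 -1.57  9.88] turn [1.000e-02 2.795e+01 2.000e-02]
-6
shift(now axes) [10.45 -1.56 -7.84] shift(target axes) [10.46 -1.57  7.83] turn [2.000e-02 1.229e+01 1.000e-02]
174
shift(now axes) [10.45 -1.56 -7.84] shift(target axes) [-10.46  -1.57  -7.83] turn [ 1.000e-02 -1.771e+01 -2.000e-02]
```

Request:
send_rows:
  plan:
    - {"xyz":[0,-0.8,0],"twist":[0,-1,0],"jaw":1}
    - {"xyz":[0,-0.8,0],"twist":[0,-1,0],"jaw":1}
    - {"xyz":[0.65,0,-0.75],"twist":[0,0,0],"jaw":1}
    - {"xyz":[0.65,0,-0.75],"twist":[0,0,0],"jaw":1}
    - {"xyz":[0.65,0,-0.75],"twist":[0,0,0],"jaw":1}
    - {"xyz":[0.65,0,-0.75],"twist":[0,0,0],"jaw":1}
    - {"xyz":[0.65,0,-0.75],"twist":[0,0,0],"jaw":1}
    - {"xyz":[0.65,0,-0.75],"twist":[0,0,0],"jaw":1}
    - {"xyz":[0.65,0,-0.75],"twist":[0,0,0],"jaw":1}
    - {"xyz":[0.65,0,-0.75],"twist":[0,0,0],"jaw":1}
    - {"xyz":[0.65,0,-0.75],"twist":[0,0,0],"jaw":1}
    - {"xyz":[0.65,0,-0.75],"twist":[0,0,0],"jaw":1}
    - {"xyz":[0.65,0,-0.75],"twist":[0,0,0],"jaw":1}
    - {"xyz":[0.65,0,-0.75],"twist":[0,0,0],"jaw":1}
    - {"xyz":[0.65,0,-0.75],"twist":[0,0,0],"jaw":0.7}
    - {"xyz":[0,0,0],"twist":[0,0,0],"jaw":0.7}
    - {"xyz":[0,0,0],"twist":[0,0,0],"jaw":0.7}
  squeeze: 15

```text
clock: 2.22
eef_pos: [0.5652, 0.0235, 0.3019]
tcp_rot: [0.704, -0.704, 0.064, -0.063]
ft_force: [0.2, 0.5, -0.6]
finger_gap: 0.0655
```

```bash
python3 - <<'E'
from h import *
from workcell import imaging
c=imaging.capture("wrist"); pickle.dump(c,open("w1.pkl","wb")); cv2.imwrite("pics/w1.png",c["image"][:,:,::-1])
x,C,s=pose(); print(x,"\n",C.round(3),s["ft_force"],s["joint_pos"],s["clock"])
go(np.array([.5716,.017,.217]))
print(proj(c,[.5716,.017,.255]))
E
```

```text
[0.56514398 0.02402583 0.30215866] 
 [[ 0.984 -0.001  0.178]
 [-0.178  0.     0.984]
 [-0.001 -1.     0.   ]] [0.14136039 0.64631232 0.18675773] [-9.71576468e-02  3.83547769e-02  1.57852771e+00  3.92155182e-04
  1.52570028e+00 -1.48904448e+00] 2.275
shift(now axes) [ 0.15  1.7  -0.12] shift(target axes) [ 0.15  1.7  -0.12] turn [0. 0. 0.]
[307.66419923 270.71157763]
```

View pics/w1.png

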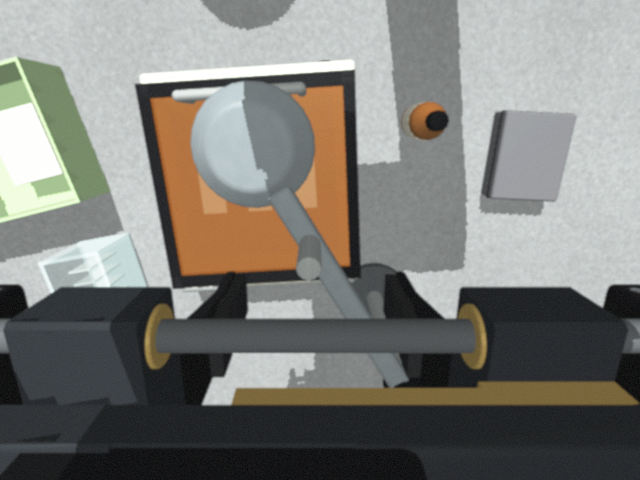

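The wrist view shows the stud's top end at about (309,268), against a projected (308,271), so the position agrees. The bar's ends are at (177,96) and (303,88). I'll go down and grip the stud.

Request:
send_rows:
  plan:
    - {"xyz":[0.15,0,-0.12],"twist":[0,0,0],"jaw":0.7}
    - {"xyz":[0,0.4,0],"twist":[0,0,0],"jaw":0.7}
    - {"xyz":[0,0.5,0],"twist":[0,0,0],"jaw":0.7}
    - {"xyz":[0,0.5,0],"twist":[0,0,0],"jaw":0.7}
    - {"xyz":[0,0.3,0],"twist":[0,0,0],"jaw":0.7}
    - {"xyz":[0,0,0],"twist":[0,0,0],"jaw":0.7}
    - {"xyz":[0,0,0],"twist":[0,0,0],"jaw":0.1}
    - {"xyz":[0,0,0],"twist":[0,0,0],"jaw":0.1}
    - {"xyz":[0,0,0],"twist":[0,0,0],"jaw":0.1}
    - {"xyz":[0,0,0],"twist":[0,0,0],"jaw":0.1}
    - {"xyz":[0,0,0],"twist":[0,0,0],"jaw":0.1}
  squeeze: 10

```text
clock: 3.65
eef_pos: [0.5721, 0.0161, 0.2177]
tcp_rot: [0.704, -0.704, 0.063, -0.063]
ft_force: [3.8, 5.1, -0.5]
finger_gap: 0.0183
```

```bash
python3 - <<'E'
from h import *
w=pickle.load(open("w1.pkl","rb"));d=pickle.load(open("c0.pkl","rb")); T=d["top"]
t=lambda x,y:((x+.5)/4-.5+250,(y+.5)/4-.5+175)
for n,a,b in [("barL",(304,88),(243,475)),("barR",(175,96),(420,492))]:
    print(n,tri([(w,a),(T,t(*b))]), onz(w,a,.115))
for n,a in [("FL",(355,72)),("FR",(138,84)),("BL",(358,277)),("BR",(177,287))]: print(n,onz(w,a,.075).round(4))
x,C,s=pose(); print(x,s["finger_gap"],s["ft_force"])
# arc for lamp
hub=np.array([.7213,.0733]); a0=np.arctan2(x[1]-hub[1],x[0]-hub[0])%(2*np.pi); r=np.hypot(*(x[:2]-hub)); print(np.degrees(a0),r)
p=x.copy(); 
for k in range(1,9):
    a=a0-np.radians(62)*k/8; q=np.array([hub[0]+r*np.cos(a),hub[1]+r*np.sin(a),x[2]]); print(((q-p)@C/.05).round(2),q.round(3)); p=q
E
```

```text
barL (array([0.45492257, 0.0321417 , 0.09514022]), np.float64(0.2605525276935623)) [0.45659417 0.03264882 0.115     ]
barR (array([ 0.44116071, -0.08663506,  0.09957113]), np.float64(0.734491821894693)) [ 0.44257407 -0.08116944  0.115     ]
FL [0.4476 0.0837 0.075 ]
FR [ 0.4202 -0.1272  0.075 ]
BL [0.6612 0.0548 0.075 ]
BR [ 0.6362 -0.151   0.075 ]
[0.57211447 0.01612466 0.21770869] 0.01827700576164276 [ 3.80569145  5.09442618 -0.47408405]
200.96932504269705 0.15976652648065406
[-0.2   0.    0.38] [0.566 0.037 0.218]
[-0.15  0.    0.41] [0.562 0.058 0.218]
[-0.09  0.    0.42] [0.562 0.08  0.218]
[-0.03  0.    0.43] [0.564 0.101 0.218]
[0.03 0.   0.43] [0.569 0.122 0.218]
[0.09 0.   0.42] [0.577 0.142 0.218]
[0.14 0.   0.41] [0.588 0.161 0.218]
[0.2  0.   0.39] [0.601 0.178 0.218]
```

Request:
send_rows:
  plan:
    - {"xyz":[-0.1,0,0.19],"twist":[0,0,0],"jaw":0.1}
    - {"xyz":[-0.1,0,0.19],"twist":[0,0,0],"jaw":0.1}
    - {"xyz":[-0.08,0,0.2],"twist":[0,0,0],"jaw":0.1}
    - {"xyz":[-0.07,0,0.2],"twist":[0,0,0],"jaw":0.1}
    - {"xyz":[-0.05,0,0.21],"twist":[0,0,0],"jaw":0.1}
    - {"xyz":[-0.04,0,0.21],"twist":[0,0,0],"jaw":0.1}
    - {"xyz":[-0.02,0,0.21],"twist":[0,0,0],"jaw":0.1}
    - {"xyz":[-0.01,0,0.21],"twist":[0,0,0],"jaw":0.1}

```text
clock: 4.65
eef_pos: [0.5634, 0.1008, 0.2174]
tcp_rot: [0.704, -0.704, 0.063, -0.063]
ft_force: [-2.1, -2.3, 0.2]
finger_gap: 0.0153
```

```bash
python3 - <<'E'
from h import *
x,C,s=pose(); print(x,s["finger_gap"],s["ft_force"],s["torque"])
hub=np.array([.7213,.0733]);print(np.degrees(np.arctan2(x[1]-hub[1],x[0]-hub[0])),np.hypot(*(x[:2]-hub)))
E
```

```text
[0.56338441 0.10075839 0.21736566] 0.015349356092015482 [-2.12070578 -2.29850586  0.24231246] [-0.28472005  0.13843002 -0.15071935]
170.13602235215987 0.1602850493066811
```

The lamp is following and the forces are low. I'll carry on along the arc.

Request:
send_rows:
  plan:
    - {"xyz":[0.01,0,0.21],"twist":[0,0,0],"jaw":0.1}
    - {"xyz":[0.02,0,0.21],"twist":[0,0,0],"jaw":0.1}
    - {"xyz":[0.04,0,0.21],"twist":[0,0,0],"jaw":0.1}
    - {"xyz":[0.05,0,0.21],"twist":[0,0,0],"jaw":0.1}
    - {"xyz":[0.07,0,0.2],"twist":[0,0,0],"jaw":0.1}
    - {"xyz":[0.07,0,0.2],"twist":[0,0,0],"jaw":0.1}
    - {"xyz":[0.1,0,0.2],"twist":[0,0,0],"jaw":0.1}
    - {"xyz":[0.1,0,0.19],"twist":[0,0,0],"jaw":0.1}
    - {"xyz":[0,0,0],"twist":[0,0,0],"jaw":0.1}
    - {"xyz":[0,0,0],"twist":[0,0,0],"jaw":0.1}
    - {"xyz":[0,0,0],"twist":[0,0,0],"jaw":0.6}
    - {"xyz":[0,0,0],"twist":[0,0,0],"jaw":0.6}
    - {"xyz":[0,0,0],"twist":[0,0,0],"jaw":0.6}
    - {"xyz":[0,-0.4,0],"twist":[0,0,0],"jaw":0.6}
    - {"xyz":[0,-0.8,0],"twist":[0,0,0],"jaw":0.6}
    - {"xyz":[0,-0.8,0],"twist":[0,0,0],"jaw":0.6}

```text
clock: 6.65
eef_pos: [0.6005, 0.176, 0.3203]
tcp_rot: [0.704, -0.704, 0.063, -0.064]
ft_force: [0.7, -0.8, 0.3]
finger_gap: 0.0519
```

```bash
python3 - <<'E'
from h import *
from workcell import imaging
for n in ["top"]:
    c=imaging.capture(n); pickle.dump(c,open(n+"2.pkl","wb")); cv2.imwrite(f"pics/{n}2.png",cv2.resize(c["image"][150:340,170:420,::-1],None,fx=3,fy=3))
x,C,s=pose(); print(x,s["finger_gap"],s["ft_force"],s["joint_pos"])
yaw=-.112
ax=np.array([np.cos(yaw),np.sin(yaw),0])
E
```

```text
[0.60270793 0.17638328 0.32765257] 0.051506854371444796 [-0.46402319  0.33878397  4.1527203 ] [ 1.59243089e-01  1.73453722e-01  1.38608283e+00 -5.93712347e-05
  1.57108266e+00 -1.23220396e+00]
```

View pics/top2.png

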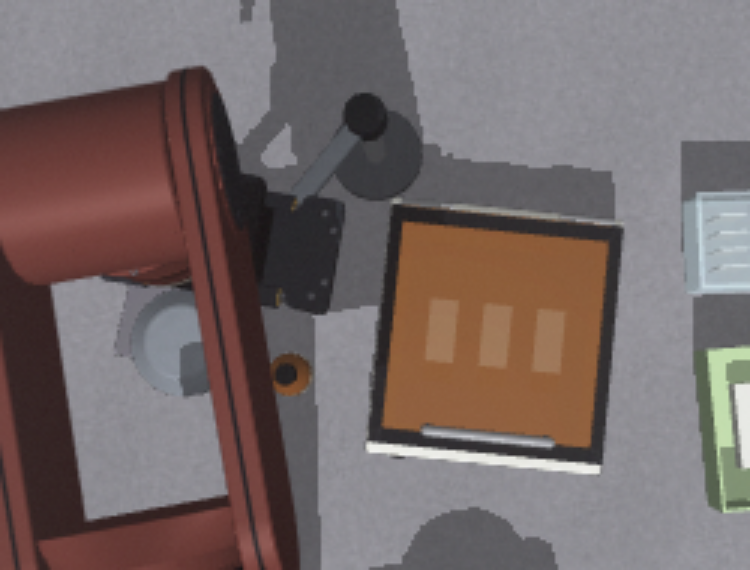

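```bash
cat >> h.py <<'E'
def frame(t,yaw): # tilt t deg: fingers lean forward; jaw along viewer x
    t=np.radians(t); ax=np.array([np.cos(yaw),np.sin(yaw),0]); az=np.array([0,0,1.])
    y=np.sin(t)*ax-np.cos(t)*az; z=np.cos(t)*ax+np.sin(t)*az
    return np.stack([np.cross(y,z),y,z],1)
E
python3 - <<'E'
from h import *
T=pickle.load(open("top2.pkl","rb")); w=pickle.load(open("w1.pkl","rb"))
t=lambda x,y:((x+.5)/3-.5+170,(y+.5)/3-.5+150)
P={n:onz(T,t(*p),z) for n,p,z in [("BL",(394,204),.075),("BR",(623,226),.075),("FR",(601,464),.075),("FL",(369,440),.075),("bL",(422,429),.115),("bR",(554,442),.115)]}
for k,v in P.items(): print(k,v.round(4))
for a,b in (("FR","FL"),("BR","BL"),("bR","bL")):
    v=P[b]-P[a]; print(a,np.hypot(*v[:2]).round(4),-np.arctan2(v[0],v[1]))
for a,b in (("FR","BR"),("FL","BL")):
    v=P[b]-P[a]; print(a,np.hypot(*v[:2]).round(4),np.arctan2(v[1],v[0]))
print("tri bar",tri([(T,t(422,429)),(w,(304,88))]),tri([(T,t(554,442)),(w,(175,96))]))
hub=np.array([.7213,.0733]);hd=onz(T,t(178,343),.206);print(hd,np.hypot(*(hd[:2]-hub)),np.degrees(np.arctan2(hd[1]-hub[1],hd[0]-hub[0])))
yaw=-.113; ax=np.array([np.cos(yaw),np.sin(yaw),0]); ay=np.array([-ax[1],ax[0],0])
m=(P["bL"]+P["bR"])/2; print("mid",m, "hinge from bar",m+.205*ax,"from back edge", (P["BL"]+P["BR"])/2)
x,C,s=pose(); print(x)
go(np.array([.43,-.027,.25]),frame(0,yaw)); 
E
```

```text
BL [0.6636 0.0547 0.075 ]
BR [ 0.6394 -0.1571  0.075 ]
FR [ 0.4212 -0.1307  0.075 ]
FL [0.4469 0.0808 0.075 ]
bL [0.4578 0.0318 0.115 ]
bR [ 0.4442 -0.0847  0.115 ]
FR 0.2131 -0.12124929580576635
BR 0.2131 -0.1139015013611739
bR 0.1172 -0.11636824745491736
FR 0.2198 -0.12043637902462744
FL 0.2182 -0.12022881547951642
tri bar (array([0.45827053, 0.03212437, 0.12999427]), np.float64(0.7458874689374397)) (array([ 0.44253471, -0.08526652,  0.10454356]), np.float64(1.6370054766171478))
[0.53562305 0.22885828 0.206     ] 0.24222779983740633 140.04406270450536
mid [ 0.45104106 -0.02644181  0.115     ] hinge from bar [ 0.65473363 -0.04955754  0.115     ] from back edge [ 0.6514677  -0.05121731  0.075     ]
[0.60270793 0.17638328 0.32765257]
shift(now axes) [-2.69  1.51 -4.62] shift(target axes) [ 4.43  1.55 -2.97] turn [-0.1  14.37  0.05]
```

Request:
send_rows:
  plan:
    - {"xyz":[-0.4,0,-0.66],"twist":[0,0,0],"jaw":0.6}
    - {"xyz":[-0.4,0,-0.66],"twist":[0,0,0],"jaw":0.6}
    - {"xyz":[-0.4,0,-0.66],"twist":[0,0,0],"jaw":0.6}
    - {"xyz":[-0.4,0,-0.66],"twist":[0,0,0],"jaw":0.6}
    - {"xyz":[-0.4,0,-0.66],"twist":[0,0,0],"jaw":0.6}
    - {"xyz":[-0.4,0,-0.66],"twist":[0,0,0],"jaw":0.6}
    - {"xyz":[-0.4,0,-0.66],"twist":[0,0,0],"jaw":0.6}

```text
clock: 7.58
eef_pos: [0.4209, -0.0271, 0.3192]
tcp_rot: [-0.704, 0.704, -0.062, 0.064]
ft_force: [0.2, -1.1, -0.0]
finger_gap: 0.0522
```

Request:
send_rows:
  plan:
    - {"xyz":[0,0.1,0],"twist":[0,0.97,0],"jaw":0.5}
    - {"xyz":[0,0.1,0],"twist":[0,0.97,0],"jaw":0.5}
    - {"xyz":[0,0.1,0],"twist":[0,0.97,0],"jaw":0.5}
    - {"xyz":[0,0.1,0],"twist":[0,0.97,0],"jaw":0.5}
    - {"xyz":[0,0.1,0],"twist":[0,0.97,0],"jaw":0.5}
    - {"xyz":[0,0.1,0],"twist":[0,0.97,0],"jaw":0.5}
    - {"xyz":[0,0.1,0],"twist":[0,0.97,0],"jaw":0.5}
    - {"xyz":[0,0.1,0],"twist":[0,0.97,0],"jaw":0.5}
    - {"xyz":[0,0.1,0],"twist":[0,0.97,0],"jaw":0.5}
    - {"xyz":[0,0.1,0],"twist":[0,0.97,0],"jaw":0.5}
    - {"xyz":[0,0.1,0],"twist":[0,0.97,0],"jaw":0.5}
    - {"xyz":[0,0.1,0],"twist":[0,0.97,0],"jaw":0.5}
    - {"xyz":[0,0,0],"twist":[0,0.97,0],"jaw":0.5}
    - {"xyz":[0,0,0],"twist":[0,0.97,0],"jaw":0.5}
    - {"xyz":[0,0,0],"twist":[0,0.97,0],"jaw":0.5}
    - {"xyz":[0,0,0],"twist":[0,0,0],"jaw":0.5}

```text
clock: 9.57
eef_pos: [0.4219, -0.0264, 0.2589]
tcp_rot: [-0.467, 0.466, -0.531, 0.532]
ft_force: [-0.3, -0.5, 1.0]
finger_gap: 0.0433
```

```bash
python3 - <<'E'
from h import *
from workcell import imaging
c=imaging.capture("wrist"); pickle.dump(c,open("w3.pkl","wb")); cv2.imwrite("pics/w3.png",c["image"][:,:,::-1])
x,C,s=pose(); print(x,"\n",C.round(3),s["ft_force"],s["joint_pos"].__repr__(),s["finger_gap"],s["clock"])
bar=np.array([.451,-.0265,.111]); yaw=-.118
M=frame(20,yaw); go(bar+(.015-.08)*M[:,1],M)
ay=np.array([-np.sin(yaw),np.cos(yaw),0]); print([proj(c,bar+k*.055*ay).round(1) for k in (-1,0,1)])
E
```

```text
[ 0.42187549 -0.02638258  0.25864816] 
 [[-0.13   0.002  0.992]
 [-0.992 -0.    -0.13 ]
 [ 0.    -1.     0.002]] [-0.24170162  1.14066131 -1.62626502] array([-2.49489623e-01, -3.11107004e-01,  1.97230499e+00, -2.07192900e-06,
        1.47867049e+00, -1.19346626e-01]) 0.04377603990850413 9.625
shift(now axes) [-0.07  1.73  0.13] shift(target axes) [-0.07  1.67 -0.47] turn [ 3.32 -0.11  0.02]
[array([348.3, 271.8]), array([349. , 212.4]), array([349.8, 146.9])]
```

View pics/w3.png

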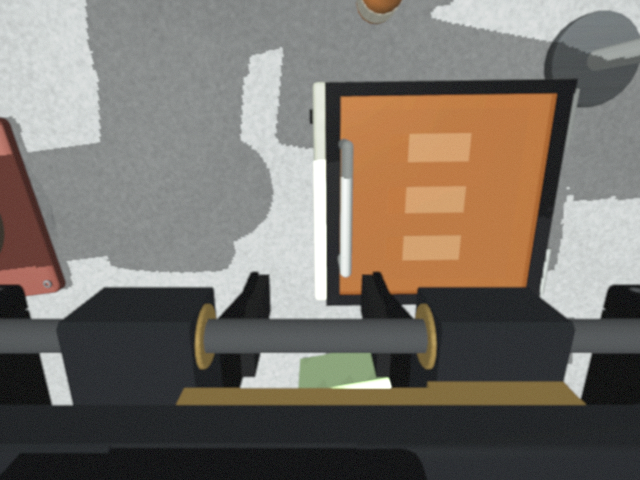

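The wrist view shows the bar at column 346, rows 141–276. The projection gave column 349, so the bar is about 2 mm nearer than I had it. Next I tilt 20° and descend.

Request:
send_rows:
  plan:
    - {"xyz":[0,0,0],"twist":[0.83,0,0],"jaw":0.5}
    - {"xyz":[0,0,0],"twist":[0.83,0,0],"jaw":0.5}
    - {"xyz":[0,0,0],"twist":[0.83,0,0],"jaw":0.5}
    - {"xyz":[0,0,0],"twist":[0.83,-0.1,0],"jaw":0.5}
    - {"xyz":[0,0.4,-0.15],"twist":[0,0,0],"jaw":0.5}
    - {"xyz":[0,0.4,-0.15],"twist":[0,0,0],"jaw":0.5}
    - {"xyz":[0,0.4,-0.15],"twist":[0,0,0],"jaw":0.5}
    - {"xyz":[0,0.4,0],"twist":[0,0,0],"jaw":0.5}
    - {"xyz":[0,0,0],"twist":[0,0,0],"jaw":0.5}

```text
clock: 10.75
eef_pos: [0.4266, -0.027, 0.1735]
tcp_rot: [-0.542, 0.383, -0.43, 0.613]
ft_force: [0.2, 0.1, 1.1]
finger_gap: 0.0433
```

```bash
python3 - <<'E'
from h import *
from workcell import imaging
c=imaging.capture("wrist"); pickle.dump(c,open("w4.pkl","wb")); cv2.imwrite("pics/w4.png",c["image"][:,:,::-1])
x,C,s=pose(); print(x,"\n",C.round(3),s["ft_force"],s["joint_pos"].__repr__(),s["finger_gap"],s["clock"])
bar=np.array([.4495,-.0265,.111]); yaw=-.118
M=frame(20,yaw); go(bar+(.015)*M[:,1],M)
w3=pickle.load(open("w3.pkl","rb"))
ay=np.array([-np.sin(yaw),np.cos(yaw),0]); print([proj(c,bar+k*.055*ay).round(1) for k in (-1,0,1)],[proj(w3,bar+k*.055*ay).round(1) for k in (-1,0,1)])
E
```

```text
[ 0.42727796 -0.02719746  0.17473458] 
 [[-0.121  0.337  0.934]
 [-0.993 -0.044 -0.112]
 [ 0.003 -0.94   0.34 ]] [-0.00820167 -0.33481784  1.37113353] array([-0.29326909, -0.57763623,  2.34605297,  0.06426056,  1.03161202,
       -0.1963647 ]) 0.043605661771008566 10.8
shift(now axes) [-0.07  1.65 -0.02] shift(target axes) [-0.07  1.65 -0.02] turn [ 0.02 -0.02  0.04]
[array([316.4, 317.3]), array([316.3, 241.8]), array([316.2, 155.6])] [array([346.6, 272. ]), array([347.3, 212.7]), array([348. , 147.1])]
```

View pics/w4.png

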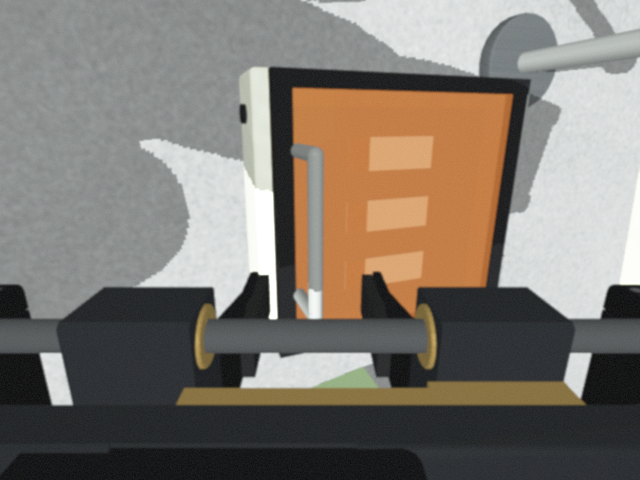

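The bar sits centred between the open fingers, at column 316 in rows 150–320, and matches the prediction. I'll go down and grip it.

Request:
send_rows:
  plan:
    - {"xyz":[0,0.35,0],"twist":[0,0,0],"jaw":0.5}
    - {"xyz":[0,0.35,0],"twist":[0,0,0],"jaw":0.5}
    - {"xyz":[0,0.35,0],"twist":[0,0,0],"jaw":0.5}
    - {"xyz":[0,0.3,0],"twist":[0,0,0],"jaw":0.5}
    - {"xyz":[0,0.3,0],"twist":[0,0,0],"jaw":0.5}
    - {"xyz":[0,0,0],"twist":[0,0,0],"jaw":0.5}
    - {"xyz":[0,0,0],"twist":[0,0,0],"jaw":0.5}

```text
clock: 11.68
eef_pos: [0.456, -0.0311, 0.0984]
tcp_rot: [-0.542, 0.381, -0.429, 0.614]
ft_force: [0.0, -0.2, 0.2]
finger_gap: 0.0432
```

```bash
python3 - <<'E'
from h import *
x,C,s=pose(); print(x,"\n",s["ft_force"],s["joint_pos"].__repr__(),s["finger_gap"],s["clock"])
bar=np.array([.4495,-.0265,.111]); M=frame(20,-.118); go(bar+(.015)*M[:,1],M)
E
```

```text
[ 0.45604068 -0.03113707  0.09837695] 
 [ 0.04064656 -0.19981196  0.19561652] array([-0.27953027, -0.36000564,  2.36079383,  0.07066102,  0.79646217,
       -0.19891555]) 0.043196455464520916 11.675
shift(now axes) [-0.08  0.01 -0.05] shift(target axes) [-0.08  0.01 -0.05] turn [-0.   -0.02  0.04]
```

Request:
send_rows:
  plan:
    - {"xyz":[0,0,0],"twist":[0,0,0],"jaw":0.25}
    - {"xyz":[0,0,0],"twist":[0,0,0],"jaw":0.25}
    - {"xyz":[0,0,0],"twist":[0,0,0],"jaw":0}
    - {"xyz":[0,0,0],"twist":[0,0,0],"jaw":0}
    - {"xyz":[0,0,0],"twist":[0,0,0],"jaw":0}
    - {"xyz":[0,0,0],"twist":[0,0,0],"jaw":0}
  squeeze: 15

```text
clock: 12.42
eef_pos: [0.454, -0.0307, 0.0963]
tcp_rot: [-0.541, 0.382, -0.43, 0.613]
ft_force: [-7.1, 0.6, 4.3]
finger_gap: 0.0096
```

```bash
python3 - <<'E'
from h import *
x,C,s=pose(); print(x,"\n",C.round(3),s["ft_force"],s["torque"],s["joint_pos"].__repr__(),s["finger_gap"],s["clock"])
# rigid rotation about hinge: grip->open. hinge relative to the grasp (bar)
yaw=-.118; ax=np.array([np.cos(yaw),np.sin(yaw),0]); ay=np.array([-ax[1],ax[0],0])
bar=x-.015*C[:,1]; h=bar+.205*ax-[0,0,.045]; print("bar",bar,"hinge",h)
Rw=lambda d:R.from_rotvec(np.radians(d)*ay).as_matrix()  # sign check
p=(Rw(45)@(bar-h))+h; print("bar at 45",p, (p-h)@ax,p[2]-h[2])
Mo=Rw(45)@C; go(Rw(45)@(x-h)+h,Mo)
d=3; A=Rw(d); q=A@(x-h)+h; print("per 3deg step shift",((q-x)@C/.05).round(3)," turn",(np.degrees(R.from_matrix(C.T@A@C).as_rotvec())/6).round(3))
E
```

```text
[ 0.45402094 -0.03072779  0.09629834] 
 [[-0.121  0.335  0.935]
 [-0.993 -0.044 -0.113]
 [ 0.003 -0.941  0.337]] [-7.14326755  0.57709327  4.34814276] [-0.03847094  1.16544779 -0.07200189] array([-0.27960156, -0.3586274 ,  2.36298687,  0.070025  ,  0.79785122,
       -0.19866549]) 0.009607313812850347 12.425
bar [ 0.44900333 -0.03006878  0.11041886] hinge [ 0.65257778 -0.05420268  0.06541886]
bar at 45 [ 0.54022744 -0.04088346  0.24219556] -0.11313708498984769 0.17677669529663692
shift(now axes) [ 0.   -1.95  2.41] shift(target axes) [ 0.01 -3.08  0.32] turn [-7.5  -0.03 -0.02]
per 3deg step shift [ 0.001 -0.183  0.106]  turn [-0.5   -0.002 -0.001]
```

Request:
send_rows:
  plan:
    - {"xyz":[0,-0.183,0.106],"twist":[-0.5,0,0],"jaw":0}
    - {"xyz":[0,-0.183,0.106],"twist":[-0.5,0,0],"jaw":0}
    - {"xyz":[0,-0.183,0.106],"twist":[-0.5,0,0],"jaw":0}
    - {"xyz":[0,-0.183,0.106],"twist":[-0.5,0,0],"jaw":0}
    - {"xyz":[0,-0.183,0.106],"twist":[-0.5,0,0],"jaw":0}
  squeeze: 20

```text
clock: 13.05
eef_pos: [0.4684, -0.0324, 0.147]
tcp_rot: [-0.486, 0.45, -0.507, 0.551]
ft_force: [-3.4, -0.4, -1.6]
finger_gap: 0.009
```

```bash
cat > chk.py <<'E'
from h import *
x,C,s=pose(); print(x,s["ft_force"],s["torque"],s["joint_pos"].__repr__(),s["finger_gap"],s["clock"])
yaw=-.118; ax=np.array([np.cos(yaw),np.sin(yaw),0]); h=np.array([ 0.6526,-0.0542,0.0654])
b=x-.015*C[:,1]-h; f,u=-b@ax,b[2]; print("r",np.hypot(f,u),"vs .2099; angle",np.degrees(np.arctan2(u,f)-np.arctan2(.045,.205)),"tool tilt",np.degrees(np.arctan2(C[2,2],C[:,2]@ax)))
E
python3 chk.py
```

```text
[ 0.46844544 -0.03240379  0.14696409] [-3.43372406 -0.41730309 -1.60271616] [-0.08969406  0.64983808  0.03988003] array([-0.24195295, -0.15871983,  2.06340777,  0.00694576,  1.15704168,
       -0.12257133]) 0.008998294649236207 13.05
r 0.2101180019432918 vs .2099; angle 14.963881304195429 tool tilt 4.58703790672473
```

Request:
send_rows:
  plan:
    - {"xyz":[0,-0.183,0.106],"twist":[-0.5,0,0],"jaw":0}
    - {"xyz":[0,-0.183,0.106],"twist":[-0.5,0,0],"jaw":0}
    - {"xyz":[0,-0.183,0.106],"twist":[-0.5,0,0],"jaw":0}
    - {"xyz":[0,-0.183,0.106],"twist":[-0.5,0,0],"jaw":0}
    - {"xyz":[0,-0.183,0.106],"twist":[-0.5,0,0],"jaw":0}
    - {"xyz":[0,-0.183,0.106],"twist":[-0.5,0,0],"jaw":0}
    - {"xyz":[0,-0.183,0.106],"twist":[-0.5,0,0],"jaw":0}
    - {"xyz":[0,-0.183,0.106],"twist":[-0.5,0,0],"jaw":0}
    - {"xyz":[0,-0.183,0.106],"twist":[-0.5,0,0],"jaw":0}
    - {"xyz":[0,-0.183,0.106],"twist":[-0.5,0,0],"jaw":0}
    - {"xyz":[0,0,0],"twist":[0,0,0],"jaw":0}
    - {"xyz":[0,0,0],"twist":[0,0,0],"jaw":0}
    - {"xyz":[0,0,0],"twist":[0,0,0],"jaw":0}

```text
clock: 14.68
eef_pos: [0.5344, -0.0403, 0.2293]
tcp_rot: [0.354, -0.56, 0.632, -0.403]
ft_force: [-4.0, -0.1, 2.3]
finger_gap: 0.0094
```

```bash
python3 chk.py; python3 - <<'E'
from workcell import imaging
import cv2,pickle
for n in ("scene","top","wrist"):
    c=imaging.capture(n); pickle.dump(c,open(n+"5.pkl","wb")); im=c["image"][:,:,::-1]
    if n=="scene": im=cv2.resize(im[130:380,200:460],None,fx=3,fy=2.4*1.0) if 0 else cv2.resize(im[150:350,220:450],None,fx=3,fy=3)
    if n=="top": im=cv2.resize(im[150:340,170:430],None,fx=3,fy=3)
    cv2.imwrite(f"pics/{n}5.png",im)
E
```

```text
[ 0.53435228 -0.04025182  0.22933548] [-4.04881573 -0.13212059  2.25029387] [0.01939701 0.62395336 0.08302692] array([-0.19938713,  0.37024487,  1.39124382, -0.03676947,  1.81728647,
       -0.07752188]) 0.009369372828484008 14.675
r 0.2102664939505924 vs .2099; angle 45.20967043711507 tool tilt -25.135259627042466
```

View pics/scene5.png

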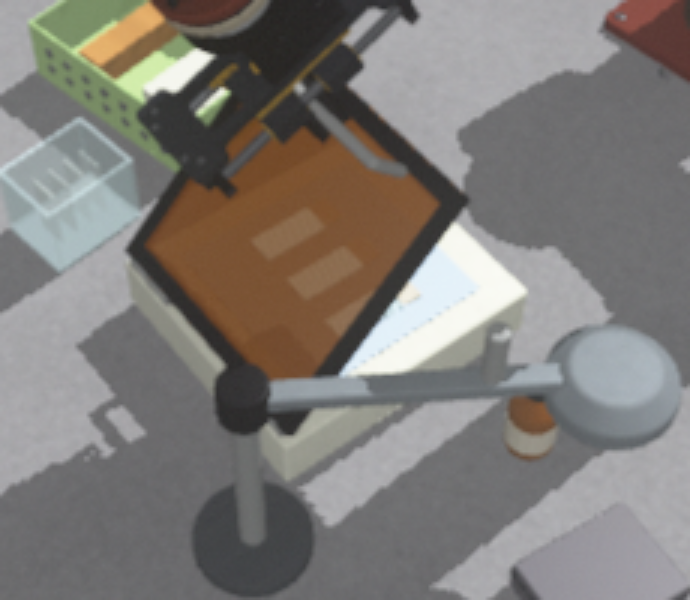

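View pics/top5.png

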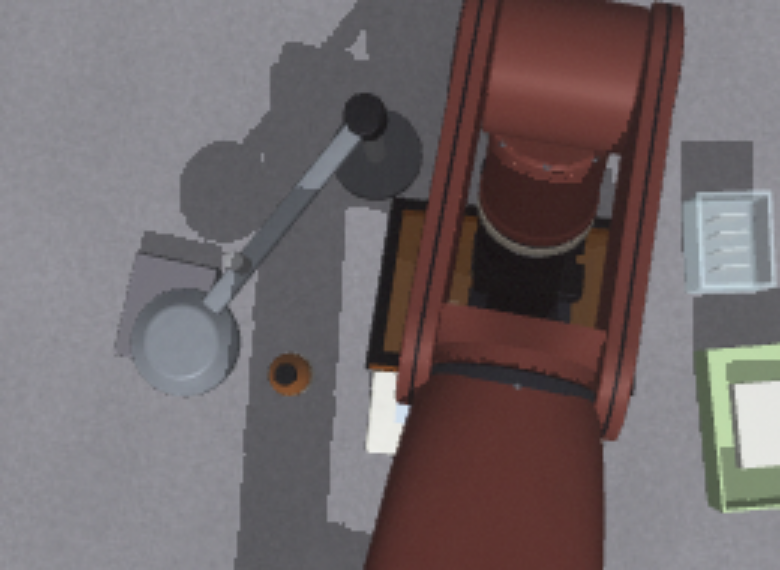

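View pics/wrist5.png

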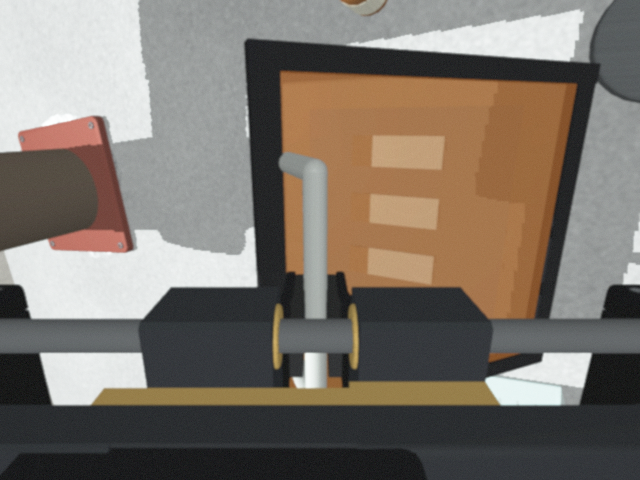

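The cover is open and the bar is held. The lamp is well to the left. As an independent check of the angle, I'll triangulate the cover's front-left corner, at scene crop (466,202) and top crop (368,366).

```bash
python3 - <<'E'
from h import *
S,T,W=[pickle.load(open(n+"5.pkl","rb")) for n in ("scene","top","wrist")]
u=lambda x,y,a,b:((x+.5)/3-.5+a,(y+.5)/3-.5+b)
yaw=-.118; ax=np.array([np.cos(yaw),np.sin(yaw),0]); h=np.array([ 0.6526,-0.0542,0.0654])
for o in ([(S,u(466,202,220,150)),(T,u(368,366,170,150))],[(S,u(466,202,220,150)),(W,(247,40))]):
    X,e=tri(o); v=X-h; f,up=-v@ax,v[2]
    print(X,e,np.hypot(f,up),np.degrees(np.arctan2(up,f)), "minus offset for top face", np.degrees(np.arctan2(.009,.222)))
E
```

```text
[0.51341335 0.07391439 0.21946591] 0.3214170569599446 0.21734203822852777 45.142549734003474 minus offset for top face 2.3215305898327188
[0.51424399 0.07611709 0.22332202] 4.582455672059069 0.21969875423878774 45.95645193823735 minus offset for top face 2.3215305898327188
```

```bash
python3 chk.py; python3 -c "
from workcell import robot; print(robot.finish_job())"
```

```text
[ 0.53455968 -0.04023372  0.22944331] [-3.84124508 -0.03515457  3.07310936] [-0.00924508  0.62979152 -0.01342618] array([-0.19936822,  0.37005484,  1.39108506, -0.03661933,  1.81692609,
       -0.07754071]) 0.00870779399191926 14.825
r 0.21025750340750962 vs .2099; angle 45.27073546621021 tool tilt -25.09410286602695
the job is handed in; nothing more can be done
None
```

The lamp is clear of the viewer, and the job was handed in at about 14.8 s with the gripper holding the amber cover open at about 45 degrees.

- **Lamp:** I gripped the stud, swung the arm left to about +0.58 rad (0.13 is enough to clear the viewer), then let go and backed off. The last top picture shows it still well to the left.
- **Cover:** I gripped the bar (gap about 9 mm, 20 N) and turned it about the hinge.
    - The arm's own pose gives 45.3°, with the bar 210.3 mm from the hinge against 209.9 mm expected.
    - Triangulating the cover's front-left corner gives about 43°, or about 44° with the wrist view. The wrist view agreed less well, with a 4.6-pixel residual. All of these are within the 5° allowed.
- **Forces:** the wrist force readings I took stayed below about 10 N.
- **Bystanders:** the jar, bottle, basket and slide box look undisturbed in the last pictures. I judged this by eye and did not measure it.
- **Check that disagreed:** measuring the bar's height from the first wrist picture with the top view was noisy, at 95 to 130 mm. The scene and top views together gave 115.5 mm for its top, which matches the sizes given, and the grip confirmed it.

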